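# Feed a steel blank through the press guard flap with the push stick

## Task

Load the punch press: pick up the push stick by its red handle and with it slide the rust-brown steel blank along the infeed lane, through the yellow sprung flap, until it is fully home, pressing the plunger in the blue back gauge right in. Feel for the gauge and ease the blank up to it, do not ram it, and touch the blank only with the stick. Then draw the stick out so that the flap swings shut behind the blank, lay the stick back on its grey mat, upright as you found it, and leave everything else on the bench alone.

Things in the scene. Friction and masses are not known exactly. Their poses are not given: they have to be found in the camera images.
- press: Green C-frame punch press, fixed. Origin: at bench height under the shut flap, mid-lane. +x is the feed direction (infeed into machine), y across, z up. Column and head, up to 440 mm high, stand over x = 60 to 360 mm. Back gauge: blue-faced block across the lane, clamped elsewhere each time, not measured: its face is 135 to 195 mm past the flap; feel for it (buffered face, about 1 mm per 8 N).
- port (a point): Middle of the foot of the flap port, on the lane floor (60 mm above the bench); axes as the press, +x is the feed direction. The port is 46 mm wide and 46 mm high in a guard plate 150 mm wide that rises 104 mm above the lane floor; clear panels cover the lane behind it. When home, the blank's near end is 55 to 115 mm past this point.
- infeed_end (a point): Middle of the outer end of the infeed tray, on the lane floor, 140 mm before the port; axes as the press. The lane floor is flat and level from here to the back gauge; the tray is 80 mm wide, 6 mm thick. Two guide strips, 12 mm high, inner faces 46 mm apart, line the lane from 5 mm past this point to well behind the flap.
- flap (a joint): Yellow flap in the port, 44 mm wide, 43 mm high, hinged on its top edge 46 mm above the lane floor; opens inward only. rad: 0 = shut, hanging straight; about 1.0 with blank or stick under it. A spring shuts it (0.06 N m at 0, 0.11 at 1 rad): the blank needs about 3 N to lift it. It can shut only with the blank's near end some 40 mm past it and the stick out.
- plunger (a joint): Brass part-in-place plunger in the back gauge's face, 12 mm above the lane floor, sliding along the lane. m: 0 = free, 4 mm proud of the gauge; 0.004 = flush, the blank bearing on the gauge. Its spring is very light (under 1 N) and does not push the blank back.
- blank_center (a point): Centre of the rust-brown steel blank (sawn ends bright) to be loaded: a solid bar 80 mm long (its x axis, roughly along the lane), 40 mm wide, 20 mm high, about 0.5 kg (varies), lying on the infeed tray between the guide strips, wholly outside the flap. Friction makes it take about 2 to 6 N to slide.
- stick_grip (a point): Grip point of the push stick: centre of its red upright handle, 90 mm long (x), 20 mm thick (y), from 18 to 64 mm above the stick's underside, this point 42 mm above it. +x runs to the pushing tip, z up. The wooden bar below is 300 mm long, 24 wide, 18 high: tip 230 mm ahead of this point, rear end 70 mm behind. 0.16 kg, centre of mass about 45 mm ahead.
- stick_tip (a point): Centre of the push stick's pushing face, 9 mm above its underside, 230 mm ahead of the grip point; axes as the grip point.
- mat: Grey felt mat, 360 x 100 x 4 mm, fixed on the bench; the push stick lies on it at the start. Origin: centre of its underside; x along its length, pointing the way the stick's tip points at the start.
- spare: Another rust-brown blank of the same size, lying on the bench behind; leave it. Origin: centre of its underside.
- punched: Finished steel part with a hole, 80 x 40 x 20 mm, on the bench behind; leave it. Origin: centre of its underside.
- spanner: Steel spanner lying on the bench on the robot's right; leave it.
- tape: Yellow tape measure, 70 x 34 x 66 mm, on the bench behind; leave it. Origin: centre of its underside.
- spray: Blue spray can, 52 mm across, 190 mm high, on the bench on the robot's right; leave it. Origin: centre of its underside.
- oiler: Green oil bottle, 60 mm across, 150 mm high, on the bench behind; leave it. Origin: centre of its underside.

How it is judged:
On the way, in this order (a step that is already met when the one before it is completed fails the run):
1. the stick pushes the blank in under the flap (value of joint flap above 0.5 rad and contact force between stick and blank above 0.3 N), for 0.05 s.
2. the blank is home on the back gauge, plunger pressed in (value of joint plunger above 0.003 m), for 0.2 s.
At the end, for the whole second after the job is handed in: Blank inside the guard on the back gauge (plunger in by at least 2.8 of 4 mm), flap shut (under 0.08 rad), push stick upright, released and still on its mat, tip the same way as at the start, handle and tip points within 50 and 60 mm of the mat's centre line (value of joint plunger above 0.0028 m and value of joint flap below 0.08 rad and x of blank_center in the frame of press above 0.085 m and x of stick_grip in the frame of mat between -0.15 and -0.01 m and y of stick_grip in the frame of mat between -0.05 and 0.05 m and y of stick_tip in the frame of mat between -0.06 and 0.06 m and height (world z) of stick_tip below 0.02 m and angle between stick_grip's own z axis and vertical below 0.15 rad and linear speed of stick below 0.02 m/s); the robot touches nothing.
It fails at once if the blank was rammed (over 22 N between stick and blank) (contact force between stick and blank above 22 N).
It fails at once if the robot itself touched the blank (contact force between any of the fingers, the arm and blank above 0.5 N).
It fails at once if something else on the bench was moved by more than 30 mm (distance of any of spare, punched, spanner, tape, oiler, spray from where it was at the start of the episode above 0.03 m).
It also fails if it takes over 54 s, if anything falls off the work surface, if the arm or the gripper's body presses on something with over 40 N, if the wrist force passes 120 N, or if a joint passes its speed limit or range.

## Robot

A 6-joint arm with a two-finger parallel gripper is mounted at the origin on the work surface. World frame = base frame: x ahead of the robot, y to its left, z up, the work surface at z = 0. Lengths are in m, angles in rad, forces in N, time in s.
With the tool pointing down it reaches from about 0.275 to 0.75 m from the base axis. Payload 10.2 kg.
Tool frame: the origin (TCP) lies on the centre line of the jaws, within the pads' length; the fingertips stand manip.tip_extent ahead of it and the grasp point (between the pads) lies 6 mm ahead of it (manip.tip_extent is the distance from the TCP to the fingertips, in m); y points along the fingers, z is the direction in which the jaws open and shut, and the axes are right-handed (so a half turn about y gives the same grasp; the last joint's range is limited). The gripper opens to 85 mm and grips with 20 to 120 N. Pads are 22 mm wide; open, the fingers measure 114 mm over their backs; the gripper's body (76 mm by 85 mm) begins 54 mm behind the grasp point. The pads swing forward as they close: fully open they stand 13 mm farther back than shut.
Start: joints at [-1.523, 0.313, 1.498, -0, 1.331, -0.223], TCP at [0.14, -0.506, 0.256] pointing down, gripper open.
Joint ranges: [-2.94, 2.94], [-0.97, 2.17], [0.19, 2.56], [-1.23, 4.37], [0.02, 3.11], [-2.88, 2.88]. Speed limits (rad/s): [2.39, 2.39, 3.01, 3.14, 3.14, 3.14].

## Interface

Orientations are given as a unit quaternion [w, x, y, z].
In Python, from bench import manip, viewer gives the robot as it stands. The module is installed in compiled form; this text tells all that it offers.
- The arm moves only by the shell command python3 -m handwheel 'ROWS'. ROWS is text: rows parted by semicolons, each of 5 numbers parted by spaces: the shift along the tool's x, y, z in cm, then the turn about the tool's y in degrees, then the opening, from 0 (shut) to 1 (fully open). A call has exactly 8 rows; each row is the pose to reach, as a shift and turn from the pose measured when the call began, along the tool's axes at that moment; what a row does not reach only later rows make up. A row lasts 1/8 s, in which the tool goes at most 62.5 mm and 10.7 degrees, less where a joint would pass 70% of its speed; a pose out of reach is approached as far as the arm can. A call with a gripper value outside its range is refused whole. The fingers move at their own pace and stop on an object; the grip force is fixed at half the most. Time passes only in rows, so rows that repeat a pose let the fingers close, or fill a call up. It gives the time, the measured TCP pose, the force and the opening at its end, in the units of the state.
- manip.read_state(): the state, without advancing time (a new reading comes with each control period).
- viewer.grab_frame(name): name is "scene" or "top"; returns the picture (480x640x3 uint8, blue, green, red); there is no depth.
- viewer.camera_params(name): a dict with "fx", "fy", "cx", "cy" (pixels), "rvec" (rotation vector, rad) and "tvec" (3), from world to camera coordinates, as OpenCV has them. Camera axes: x right, y down, z forward; pixel columns grow to the right and rows downward; lengths in m; the calibration is good to about 2 mm. A picture is of the moment at which its call begins. camera_params takes no time and is no camera call.
- manip.hand_in(): hands the job in, once; it reports no verdict.
The state is a dict: "time_s": time; "joints": joint angles; "joint_velocities": joint speeds; "tau": joint torques, N m; "tcp_pos": TCP position; "eef_rot": TCP orientation; "ft_force": force on the tool from outside, world axes, zero at the start; "moment": the same for the moment, N m; "grip_width": opening from 0.0 (shut) to 1.0 (fully open).
Only numpy, scipy, OpenCV 4.12 (cv2) and the standard library are available. Lean on these libraries where they do the work, as an engineer would, in place of code of your own. Each camera call takes 0.05 s, during which the arm holds its last target. There are 200 camera calls.

## Working session

There is one attempt and no reset: what is moved stays moved. The work goes in short steps, Python scripts to look and compute and a shell command to move; the robot and the scene stay as the last step left them, time stands still between calls to the robot, and variables do not carry over. Pictures are saved under pics/ and viewed, about 8 in all and at most 12, crops included, and the job is handed in when it is done.

```bash
mkdir -p pics; cat > h.py <<'E'
import cv2, numpy as np
from bench import manip, viewer
from scipy.spatial.transform import Rotation as R
def cam(n):
    p=viewer.camera_params(n); K=np.array([[p['fx'],0,p['cx']],[0,p['fy'],p['cy']],[0,0,1.]])
    return K,np.array(p['rvec'],float).ravel(),np.array(p['tvec'],float).ravel()
def ray(n,uv):
    K,r,t=cam(n); M=R.from_rotvec(r).as_matrix(); c=-M.T@t
    d=(M.T@np.linalg.inv(K)@np.array([uv[0],uv[1],1.])); return c,d/np.linalg.norm(d)
def onz(n,uv,z):
    c,d=ray(n,uv); return c+d*(z-c[2])/d[2]
def proj(n,P):
    K,r,t=cam(n); return cv2.projectPoints(np.array(P,float).reshape(-1,3),r,t,K,None)[0].reshape(-1,2)
def tool():
    s=manip.read_state(); q=s['eef_rot']; return s,R.from_quat([q[1],q[2],q[3],q[0]]).as_matrix()
E
python3 - <<'E'
from h import *
for n in('scene','top'):
    cv2.imwrite(f'pics/{n}0.png',viewer.grab_frame(n)); print(n,viewer.camera_params(n), ray(n,(320,240)))
s,M=tool(); print(s); print(M); print(manip.tip_extent)
E
```

```text
scene {'fx': 447.5357339494077, 'fy': 447.5357339494077, 'cx': 328.39511702461436, 'cy': 243.84384311881513, 'rvec': array([ 1.45251371,  2.32373911, -0.6815948 ]), 'tvec': array([ 0.27473974, -0.33546026,  1.27754553])} (array([1.00855813, 0.16629759, 0.88050764]), array([-0.49738012, -0.24662907, -0.83173741]))
top {'fx': 494.12516135672166, 'fy': 494.12516135672166, 'cx': 312.9499207160869, 'cy': 243.80752379193834, 'rvec': array([ 2.21492241, -1.9736933 ,  0.22373408]), 'tvec': array([-0.07464891,  0.55945722,  0.97486668])} (array([ 0.33482266, -0.03511734,  1.07498393]), array([ 0.2301873 ,  0.010957  , -0.97308466]))
{'time_s': 0.1, 'joints': array([-1.52337444e+00,  3.13380574e-01,  1.49835112e+00,  1.28561882e-05,
        1.33096857e+00, -2.23394304e-01]), 'joint_velocities': array([-0.00045452, -0.00174941, -0.00019441, -0.0012652 ,  0.00014924,
       -0.00068045]), 'tau': array([ 2.80863584e-03, -4.12900758e+01, -2.60146397e+01, -2.01377038e-04,
        3.06902708e-03, -6.98576184e-07]), 'tcp_pos': array([ 0.14043165, -0.5056713 ,  0.25580294]), 'eef_rot': array([ 0.09549338, -0.09541576,  0.70102389, -0.7002445 ]), 'ft_force': array([ 0.72735432, -0.60667245,  0.04742727]), 'moment': array([0.00323481, 0.01967775, 0.02783746]), 'grip_width': 1.000834030675407}
[[-9.63553695e-01 -4.00309493e-05  2.67515001e-01]
 [-2.67514880e-01  1.10695395e-03 -9.63553093e-01]
 [-2.57554842e-04 -9.99999387e-01 -1.07731844e-03]]
0.025
```

View pics/scene0.png

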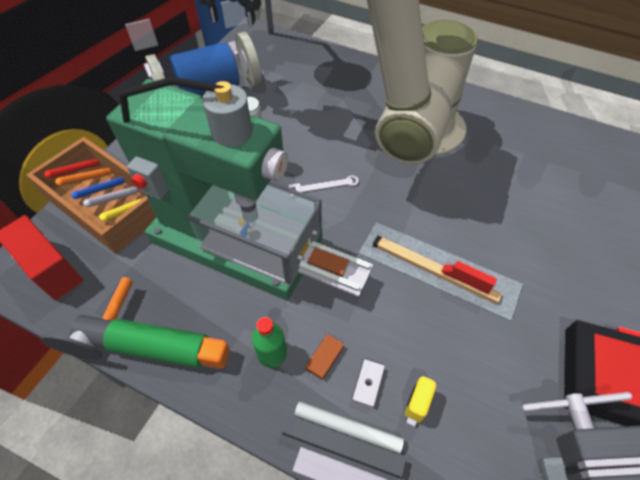

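View pics/top0.png

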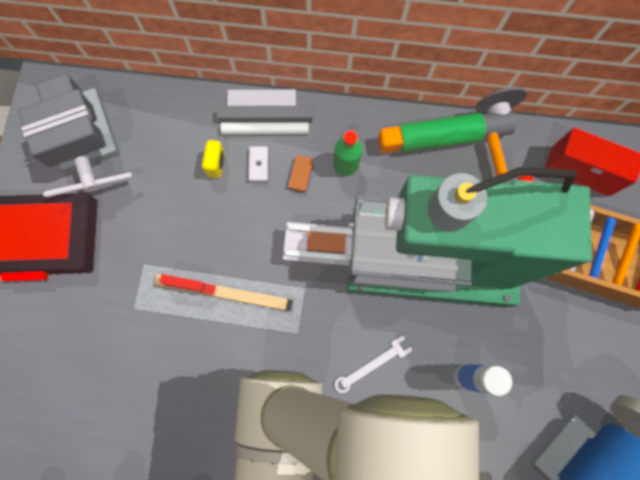

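The scene picture shows the stick on the mat, with the handle near (470,275) and the black tip at (378,242). The blank on the tray is near (328,260). In the top picture the handle is at (187,285), the tip at (288,304), the blank at (326,242) and the tray's outer end at x≈285. The feed runs to image right, about world −y.

```bash
python3 - <<'E'
from h import *
im=cv2.imread('pics/top0.png'); sc=cv2.imread('pics/scene0.png')
def rect(m,roi):
    x0,y0,x1,y1=roi; k=np.zeros_like(m); k[y0:y1,x0:x1]=m[y0:y1,x0:x1]
    c=max(cv2.findContours(k,cv2.RETR_EXTERNAL,cv2.CHAIN_APPROX_NONE)[0],key=cv2.contourArea)
    return cv2.boxPoints(cv2.minAreaRect(c)),cv2.contourArea(c)
def show(l,n,b,z):
    P=np.array([onz(n,p,z) for p in b[0]])[:,:2]
    e=P[1]-P[0],P[2]-P[1]; L=[np.linalg.norm(v) for v in e]; v=e[int(np.argmax(L))]
    print(l,n,'px',b[0].round(0).tolist(),'ctr',P.mean(0).round(4),'size',np.round(L,4),'ang',np.degrees(np.arctan2(v[1],v[0])).round(1))
for n,I,rr,rb,rw,rm in(('top',im,(140,260,310,340),(290,215,352,270),(140,260,310,340),(120,255,315,340)),('scene',sc,(430,250,510,310),(300,240,355,280),(365,225,515,310),(350,220,530,320))):
    h=cv2.cvtColor(I,cv2.COLOR_BGR2HSV)
    red=cv2.inRange(h,(0,190,90),(8,255,255))|cv2.inRange(h,(172,190,90),(180,255,255))
    br=cv2.inRange(h,(4,130,50),(14,255,200)); wd=cv2.inRange(h,(9,70,110),(25,190,255))
    mt=cv2.inRange(h,(75,8,105),(115,60,190))
    show('red',n,rect(red,rr),0.068); show('blank',n,rect(br,rb),0.08); show('wood',n,rect(wd,rw),0.022); show('mat',n,rect(mt,rm),0.004)
a=im[210:340,120:370]; b=sc[210:320,270:530]
cv2.imwrite('pics/crop.png',np.vstack([cv2.resize(a,(640,333),interpolation=cv2.INTER_CUBIC),cv2.resize(b,(640,267),interpolation=cv2.INTER_CUBIC)]))
E
```

```text
red top px [[160.0, 282.0], [162.0, 275.0], [202.0, 283.0], [201.0, 290.0]] ctr [0.4512 0.2494] size [0.0145 0.0852] ang -94.3
blank top px [[307.0, 249.0], [308.0, 232.0], [344.0, 235.0], [343.0, 252.0]] ctr [ 0.5679 -0.0356] size [0.0363 0.075 ] ang -88.1
wood top px [[212.0, 296.0], [214.0, 285.0], [288.0, 299.0], [286.0, 310.0]] ctr [0.442  0.1115] size [0.0245 0.162 ] ang -94.2
mat top px [[126.0, 316.0], [133.0, 261.0], [218.0, 271.0], [211.0, 326.0]] ctr [0.4337 0.2831] size [0.1216 0.1899] ang -90.2
red scene px [[442.0, 272.0], [447.0, 259.0], [496.0, 275.0], [492.0, 288.0]] ctr [0.4604 0.2418] size [0.0353 0.105 ] ang 93.8
blank scene px [[308.0, 262.0], [314.0, 247.0], [347.0, 260.0], [341.0, 275.0]] ctr [ 0.5697 -0.0338] size [0.0395 0.0777] ang 90.5
wood scene px [[375.0, 246.0], [380.0, 236.0], [502.0, 294.0], [497.0, 304.0]] ctr [0.4495 0.1777] size [0.0324 0.2929] ang 85.3
mat scene px [[350.0, 220.0], [529.0, 220.0], [529.0, 319.0], [350.0, 319.0]] ctr [0.4274 0.1826] size [0.4385 0.2692] ang 116.4
```

View pics/crop.png

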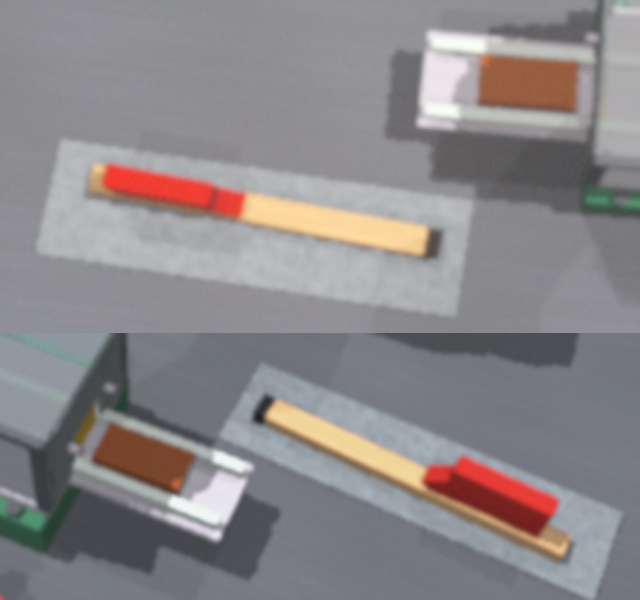

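```bash
python3 - <<'E'
from h import *
def T(x,y): return (120+x/2.56,210+y/2.56)
def S(x,y): return (270+x/2.4615,210+(y-333)/2.427)
def pr(l,n,pts,z):
    f=T if n=='top' else S
    print(l,n,np.array([onz(n,f(*p),z)[:2] for p in pts]).round(4).tolist())
mat=[(62,140),(473,188),(457,315),(38,254)]
pr('mat','top',mat,.004); pr('mat','scene',[(263,365),(621,513),(594,598),(222,440)],.004)
pr('handle top ends','top',[(105,177),(214,194)],.068)
pr('handle top rear/front edge ctr','scene',[(553,508),(463,463)],.068)
pr('tip top','top',[(428,239),(440,243)],.022); pr('tip','scene',[(275,406),(262,410)],.022)
pr('rear','top',[(93,178)],.022); pr('rear','scene',[(566,540)],.022)
pr('tray corners','top',[(430,33),(420,128)],.06); pr('tray','scene',[(252,466),(219,538)],.06)
pr('strip ends','top',[(430,42),(423,112)],.072)
pr('strip far','top',[(594,57),(590,123)],.072)
pr('strip','scene',[(249,466),(214,526)],.072);pr('strip far','scene',[(105,413),(73,470)],.072)
pr('blank corners top','top',[(482,56),(578,60),(576,110),(480,105)],.08)
pr('blank','scene',[(105,427),(193,461),(178,490),(94,455)],.08)
E
```

```text
mat top [[0.4882, 0.355], [0.4875, -0.0009], [0.38, -0.0003], [0.3898, 0.3566]]
mat scene [[0.3796, 0.008], [0.3908, 0.3627], [0.4856, 0.3601], [0.4783, 0.007]]
handle top ends top [[0.4533, 0.2917], [0.4498, 0.2025]]
handle top rear/front edge ctr scene [[0.4565, 0.2957], [0.4468, 0.2145]]
tip top top [[0.4383, 0.0306], [0.4361, 0.0203]]
tip scene [[0.4322, 0.0397], [0.4418, 0.0305]]
rear top [[0.4567, 0.3165]]
rear scene [[0.452, 0.3212]]
tray corners top [[0.6043, 0.0482], [0.5236, 0.0462]]
tray scene [[0.5254, 0.0512], [0.6026, 0.0537]]
strip ends top [[0.5935, 0.0462], [0.5347, 0.0445]]
strip far top [[0.5963, -0.0886], [0.5412, -0.0907]]
strip scene [[0.5336, 0.0506], [0.6001, 0.0472]]
strip far scene [[0.539, -0.0843], [0.6034, -0.0821]]
blank corners top top [[0.5846, 0.0022], [0.5902, -0.0755], [0.5489, -0.0781], [0.5441, -0.001]]
blank scene [[0.5567, -0.0752], [0.5547, 0.0072], [0.5862, 0.0077], [0.5864, -0.0706]]
```

```bash
cat >> h.py <<'E'
def plan(p,ang,n=None):
    "shift (cm, tool axes) and turn (deg) from here to TCP p with tool x at world angle ang"
    s,M=tool(); d=M.T@(np.array(p)-s['tcp_pos'])*100
    a=np.degrees(np.arctan2(M[1,0],M[0,0])); t=-((ang-a+180)%360-180)
    print('t',round(s['time_s'],2),'tcp',s['tcp_pos'].round(4),'ang',a.round(2),'tilt',np.degrees(np.arccos(-M[2,1])).round(2),'F',s['ft_force'].round(2),'g',round(s['grip_width'],3))
    print('  shift cm',d.round(2),'turn',t.round(1)); return d,t
E
python3 -c "
from h import *
print(onz('top',(497,380),.19),onz('top',(467,376),.0))
plan((.4515,.249,.30),-93.3); plan((.4515,.249,.16),-93.3)"
```

```text
[ 0.33216561 -0.35692359  0.19      ] [ 0.33250318 -0.36302143  0.        ]
t 0.1 tcp [ 0.1404 -0.5057  0.2558] ang -164.48 tilt 0.06 F [ 0.73 -0.61  0.05] g 1.001
  shift cm [-50.16  -4.34 -64.4 ] turn -71.2
t 0.1 tcp [ 0.1404 -0.5057  0.2558] ang -164.48 tilt 0.06 F [ 0.73 -0.61  0.05] g 1.001
  shift cm [-50.16   9.66 -64.38] turn -71.2
```

```bash
python3 -m handwheel '-3.5 -2 -4.6 -5 1; -7 -4 -9.2 -14 1; -10.5 -4 -13.8 -23 1; -14 -4 -18.4 -32 1; -17.5 -4 -23 -41 1; -21.5 -4 -27.6 -50 1; -25 -4 -32.2 -59 1; -28.5 -4 -36.8 -68 1'; python3 -c "
from h import *
plan((.4515,.249,.16),-93.3)"
```

```text
time_s: 1.1
tcp_pos: [0.3168, -0.073, 0.2963]
eef_rot: [0.472, -0.472, 0.527, -0.526]
ft_force: [1.3, -0.1, -0.8]
grip_width: 0.999
t 1.1 tcp [ 0.3168 -0.073   0.2963] ang -96.22 tilt 0.05 F [ 1.31 -0.13 -0.76] g 0.999
  shift cm [-33.46  13.67   9.9 ] turn -2.9
```

```bash
python3 -m handwheel '-5.5 0 1.6 -3 1; -11 0 3.3 -3 1; -16.5 2 5 -3 1; -22 5 6.6 -3 1; -28 9 8.3 -3 1; -33.5 13 9.9 -3 1; -33.5 13.7 9.9 -3 1; -33.5 13.7 9.9 -3 1'; python3 - <<'E'
from h import *
plan((.4515,.249,.053),-93.3)
for n,c in(('top',(187,285)),('scene',(455,270))):
    cv2.imwrite(f'pics/{n}1.png',viewer.grab_frame(n))
a=cv2.imread('pics/top1.png')[225:345,100:320];b=cv2.imread('pics/scene1.png')[180:320,340:560]
cv2.imwrite('pics/c1.png',np.hstack([cv2.resize(a,(400,218)),cv2.resize(b,(400,255))[:218]]) if 0 else np.vstack([cv2.resize(a,(550,300)),cv2.resize(b,(470,299)) if 0 else cv2.copyMakeBorder(cv2.resize(b,(470,299)),0,0,0,80,0)]))
E
```

```text
time_s: 2.1
tcp_pos: [0.4508, 0.2499, 0.1581]
eef_rot: [0.485, -0.487, 0.514, -0.513]
ft_force: [-0.1, -0.0, 0.2]
grip_width: 1.002
t 2.1 tcp [0.4508 0.2499 0.1581] ang -93.12 tilt 0.17 F [-0.11 -0.01  0.23] g 1.002
  shift cm [ 0.08 10.51  0.11] turn 0.2
```

View pics/c1.png

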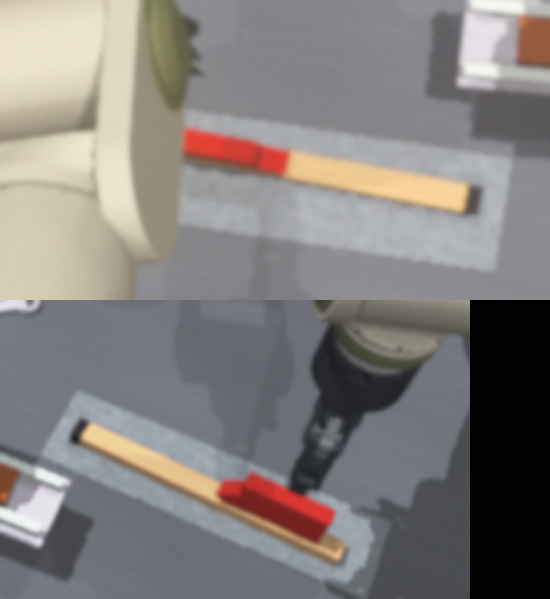

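The gripper hangs over the handle, with the fingers at about (310,470) in the lower crop, just above the red handle at (285,510). I'll descend and close.

```bash
python3 -m handwheel '0.1 4 0.1 0 1; 0.1 7.5 0.1 0 1; 0.1 9.5 0.1 0 1; 0.1 10.5 0.1 0 1; 0.1 10.5 0.1 0 0; 0.1 10.5 0.1 0 0; 0.1 10.5 0.1 0 0; 0.1 10.5 0.1 0 0'; python3 -c "
from h import *
plan((.4515,.249,.16),-88)"
```

```text
time_s: 3.2
tcp_pos: [0.4526, 0.2481, 0.0555]
eef_rot: [-0.486, 0.485, -0.514, 0.514]
ft_force: [-0.6, -0.3, 3.6]
grip_width: 0.225
t 3.2 tcp [0.4526 0.2481 0.0555] ang -93.22 tilt 0.08 F [-0.65 -0.32  3.61] g 0.225
  shift cm [ -0.1  -10.45  -0.11] turn -5.2
```

```bash
python3 -m handwheel '0 -3 0 0 0; 0 -8 0 0 0; 0 -12 0 -2.5 0; 0 -13 2 -5.2 0; -0.5 -13 5 -5.2 0; -1 -13 8 -5.2 0; -1 -13 10.5 -5.2 0; -1 -13 10.5 -5.2 0';  python3 - <<'E'
from h import *
plan((.5565,.264,.18),-88)
for n in('top','scene'): cv2.imwrite(f'pics/{n}2.png',viewer.grab_frame(n))
a=cv2.imread('pics/top2.png')[200:330,180:420];b=cv2.imread('pics/scene2.png')[160:320,290:530]
cv2.imwrite('pics/c2.png',np.hstack([cv2.resize(a,None,fx=1.66,fy=1.66)[:200],cv2.resize(b,None,fx=1.66,fy=1.66)[:200]]) if 0 else np.vstack([cv2.resize(a,(480,260)),cv2.resize(b,(480,320))]))
E
```

```text
time_s: 4.2
tcp_pos: [0.5585, 0.2517, 0.185]
eef_rot: [0.509, -0.508, 0.492, -0.491]
ft_force: [-0.4, -0.3, -1.9]
grip_width: 0.226
t 4.2 tcp [0.5585 0.2517 0.185 ] ang -88.06 tilt 0.05 F [-0.42 -0.32 -1.88] g 0.226
  shift cm [-1.24  0.5  -0.16] turn -0.1
```

View pics/c2.png

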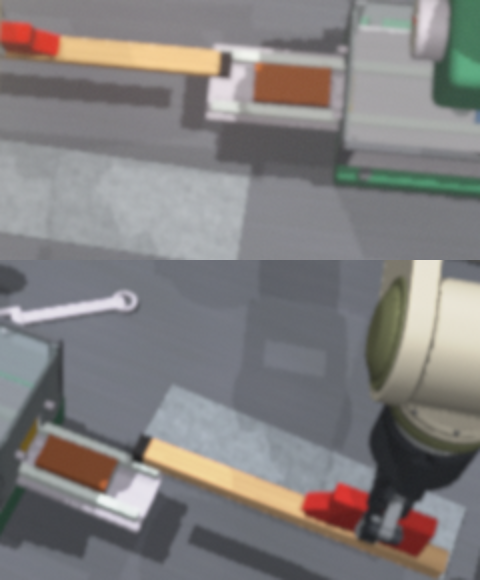

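```bash
python3 - <<'E'
from h import *
u=(295.5,231.3);v=(290+142/2,160+(442-260)/2)
for z in(.145,.1515,.158): print(z,onz('top',u,z)[:2],onz('scene',v,z)[:2])
print(proj('top',[(.5665,.022,.1515)]),u,proj('scene',[(.5665,.022,.1515)]),v)
E
```

```text
0.145 [0.56659389 0.02454377] [0.55643958 0.03117755]
0.1515 [0.56497396 0.02412678] [0.56043515 0.03237166]
0.158 [0.56335403 0.02370979] [0.56443072 0.03356578]
[[296.69145656 230.66099995]] (295.5, 231.3) [[354.81612652 251.37163854]] (361.0, 251.0)
```

```bash
python3 -m handwheel '-1.2 0 -0.1 0 0; -1.2 2 -0.1 0 0; -1.2 4 -0.1 0 0; -1.2 5.5 -0.1 0 0; -1.2 6.6 -0.1 0 0; -1.2 6.9 -0.1 0 0; -1.2 6.9 -0.1 0 0; -1.2 6.9 -0.1 0 0';  python3 - <<'E'
from h import *
plan((.5565,.264,.1135),-88)
for n in('top','scene'): cv2.imwrite(f'pics/{n}3.png',viewer.grab_frame(n))
a=cv2.imread('pics/top3.png')[210:280,220:360];b=cv2.imread('pics/scene3.png')[220:320,290:430]
cv2.imwrite('pics/c3.png',np.vstack([cv2.resize(a,None,fx=4,fy=4,interpolation=2)[:240],cv2.resize(b,None,fx=4,fy=4,interpolation=2)[:340]]))
E
```

```text
time_s: 5.3
tcp_pos: [0.5561, 0.2641, 0.1169]
eef_rot: [0.509, -0.508, 0.491, -0.491]
ft_force: [0.6, 0.2, -1.6]
grip_width: 0.226
t 5.3 tcp [0.5561 0.2641 0.1169] ang -88.02 tilt 0.08 F [ 0.64  0.23 -1.58] g 0.226
  shift cm [0.01 0.34 0.04] turn -0.0
```

View pics/c3.png

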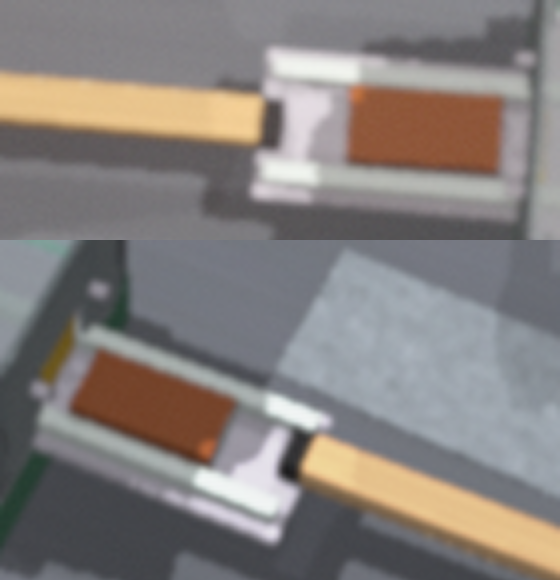

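The tip, at (272,124) in the top crop, is centred between the strips with about 32 mm of gap to the blank. I'll approach it slowly.

```bash
python3 -m handwheel '0.4 0.2 0 0 0; 1 0.25 0 0 0; 1.6 0.25 0 0 0; 2.1 0.25 0 0 0; 2.3 0.25 0 0 0; 2.45 0.25 0 0 0; 2.6 0.25 0 0 0; 2.75 0.25 0 0 0'; python3 -m handwheel '0.15 0 0 0 0; 0.3 0 0 0 0; 0.45 0 0 0 0; 0.6 0 0 0 0; 0.8 0 0 0 0; 1.05 0 0 0 0; 1.3 0 0 0 0; 1.6 0 0 0 0';  python3 - <<'E'
from h import *
plan((.5565+.0349*.1,.264-.1,.1145),-88)
for n in('top','scene'): cv2.imwrite(f'pics/{n}4.png',viewer.grab_frame(n))
a=cv2.imread('pics/top4.png')[210:280,270:470];b=cv2.imread('pics/scene4.png')[180:310,200:400]
cv2.imwrite('pics/c4.png',np.vstack([cv2.resize(a,None,fx=3,fy=3,interpolation=2),cv2.resize(b,None,fx=3,fy=3,interpolation=2)]))
E
```

```text
time_s: 6.4
tcp_pos: [0.5569, 0.2366, 0.1142]
eef_rot: [0.509, -0.508, 0.491, -0.491]
ft_force: [0.4, -0.1, -3.4]
grip_width: 0.228
time_s: 7.4
tcp_pos: [0.5575, 0.2205, 0.1143]
eef_rot: [0.509, -0.508, 0.491, -0.491]
ft_force: [0.9, 3.3, -0.5]
grip_width: 0.223
t 7.4 tcp [0.5575 0.2205 0.1143] ang -88.02 tilt 0.08 F [ 0.88  3.26 -0.47] g 0.223
  shift cm [ 5.66 -0.03  0.06] turn -0.0
```

View pics/c4.png

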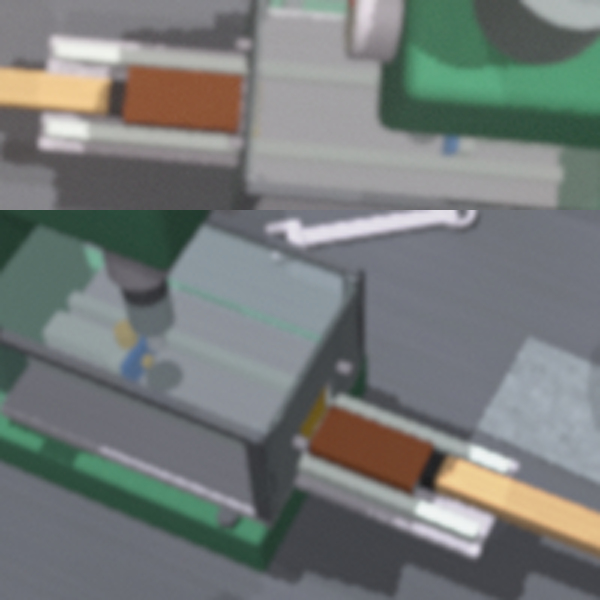

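The tip is on the blank ((118,98) in the top crop) and the blank's far end is at the flap. The blue gauge shows through the clear panels at (450,145) in the top crop and (135,358) in the scene crop, with the brass plunger at (148,360).

```bash
python3 - <<'E'
from h import *
o=np.array([.564,.049]);d=np.array([.0349,-.9994]);nrm=np.array([.9994,.0349])
def lane(n,uv,z): p=onz(n,uv,z)[:2]-o; return (p@d*1e3).round(0),(p@nrm*1e3).round(0)
for z in(.06,.072,.08,.09): print(z,'plunger scene',lane('scene',(249.5,230),z),'blue right edge scene',lane('scene',(247.5,226),z),'blue ctr',lane('scene',(244.5,229.5),z),'top blue left',lane('top',(417.8,258.5),z),'right',lane('top',(423,258.5),z))
for n,roi in(('top',(405,245,445,270)),('scene',(225,205,275,250))):
    I=cv2.imread(f'pics/{n}4.png');h=cv2.cvtColor(I,cv2.COLOR_BGR2HSV);x0,y0,x1,y1=roi
    for l,a,b in(('blue',(100,70,60),(125,255,255)),('brass',(12,60,80),(32,255,255))):
        m=cv2.inRange(h,a,b)[y0:y1,x0:x1];q=np.argwhere(m)
        if len(q): print(n,l,len(q),'x',q[:,1].min()+x0,q[:,1].max()+x0,'y',q[:,0].min()+y0,q[:,0].max()+y0,(q.mean(0)[::-1]+[x0,y0]).round(1))
E
```

```text
0.06 plunger scene (np.float64(279.0), np.float64(-10.0)) blue right edge scene (np.float64(288.0), np.float64(-18.0)) blue ctr (np.float64(289.0), np.float64(-7.0)) top blue left (np.float64(280.0), np.float64(-15.0)) right (np.float64(291.0), np.float64(-14.0))
0.072 plunger scene (np.float64(273.0), np.float64(-4.0)) blue right edge scene (np.float64(282.0), np.float64(-11.0)) blue ctr (np.float64(284.0), np.float64(-0.0)) top blue left (np.float64(278.0), np.float64(-17.0)) right (np.float64(288.0), np.float64(-17.0))
0.08 plunger scene (np.float64(269.0), np.float64(1.0)) blue right edge scene (np.float64(279.0), np.float64(-7.0)) blue ctr (np.float64(280.0), np.float64(4.0)) top blue left (np.float64(276.0), np.float64(-19.0)) right (np.float64(287.0), np.float64(-18.0))
0.09 plunger scene (np.float64(265.0), np.float64(7.0)) blue right edge scene (np.float64(274.0), np.float64(-1.0)) blue ctr (np.float64(275.0), np.float64(10.0)) top blue left (np.float64(274.0), np.float64(-21.0)) right (np.float64(285.0), np.float64(-20.0))
top blue 16 x 419 421 y 255 260 [420.  257.5]
scene blue 64 x 240 248 y 223 236 [244.4 230.2]
scene brass 29 x 239 249 y 218 230 [241.5 221.4]
```

```bash
python3 -m handwheel '0.2 0 0 0 0; 0.5 0 0 0 0; 0.9 0 0 0 0; 1.4 0 0 0 0; 1.9 0 0 0 0; 2.4 0 0 0 0; 2.9 0 0 0 0; 3.4 0 0 0 0' && python3 -m handwheel '0.5 0 0 0 0; 1 0 0 0 0; 1.5 0 0 0 0; 2 0 0 0 0; 2.5 0 0 0 0; 3 0 0 0 0; 3.5 0 0 0 0; 4 0 0 0 0'; python3 -c "
from h import *
plan((.5565+.0349*.1,.264-.1,.1145),-88)"
```

```text
time_s: 8.5
tcp_pos: [0.5586, 0.1867, 0.1144]
eef_rot: [0.509, -0.508, 0.492, -0.491]
ft_force: [-0.8, 8.5, 0.6]
grip_width: 0.227
time_s: 9.5
tcp_pos: [0.5599, 0.147, 0.1145]
eef_rot: [0.51, -0.508, 0.492, -0.491]
ft_force: [-0.7, 7.1, -0.2]
grip_width: 0.231
t 9.5 tcp [0.5599 0.147  0.1145] ang -88.02 tilt 0.18 F [-0.67  7.06 -0.17] g 0.231
  shift cm [-1.7   0.    0.06] turn -0.0
```

```bash
python3 -m handwheel '0.5 0 0 0 0; 1 0 0 0 0; 1.5 0 0 0 0; 2 0 0 0 0; 2.5 0 0 0 0; 3 0 0 0 0; 3.5 0 0 0 0; 4 0 0 0 0' && python3 -m handwheel '0.3 0 0 0 0; 0.5 0 0 0 0; 0.7 0 0 0 0; 0.8 0 0 0 0; 0.8 0 0 0 0; 0.8 0 0 0 0; 0.8 0 0 0 0; 0.8 0 0 0 0';  python3 - <<'E'
from h import *
plan((.5565+.0349*.1,.264-.1,.1145),-88)
for n in('top','scene'): cv2.imwrite(f'pics/{n}5.png',viewer.grab_frame(n))
a=cv2.imread('pics/top5.png')[210:280,270:470];b=cv2.imread('pics/scene5.png')[180:310,200:400]
cv2.imwrite('pics/c5.png',np.vstack([cv2.resize(a,None,fx=3,fy=3,interpolation=2),cv2.resize(b,None,fx=3,fy=3,interpolation=2)]))
E
```

```text
time_s: 10.5
tcp_pos: [0.5611, 0.1073, 0.1145]
eef_rot: [0.51, -0.507, 0.492, -0.491]
ft_force: [-0.8, 8.1, 0.4]
grip_width: 0.229
time_s: 11.5
tcp_pos: [0.5613, 0.0996, 0.1146]
eef_rot: [0.51, -0.507, 0.492, -0.49]
ft_force: [0.4, 6.7, -0.2]
grip_width: 0.229
t 11.5 tcp [0.5613 0.0996 0.1146] ang -88.01 tilt 0.27 F [ 0.41  6.69 -0.18] g 0.229
  shift cm [-6.44  0.04  0.09] turn -0.0
```

View pics/c5.png

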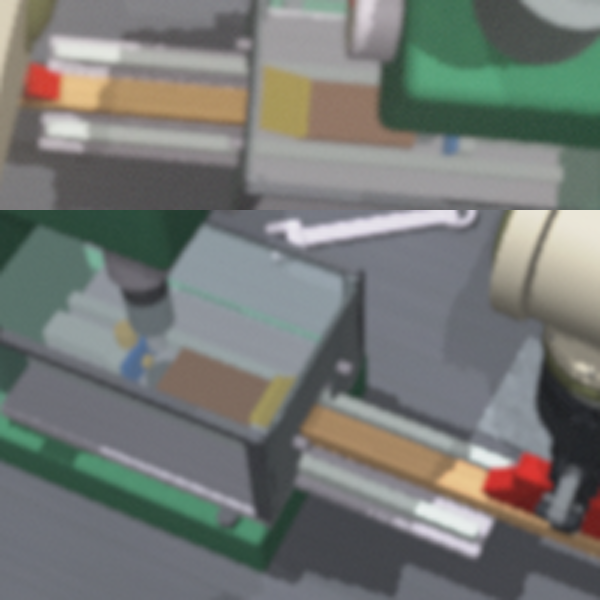

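The blank's far end is at x≈412 in the top crop and the gauge at 444, so about 20 mm remains. I'll advance 8 mm, then feel in 1.2 mm steps.

```bash
cat > chk.py <<'E'
from h import *; import sys
s=manip.read_state(); print('y',s['tcp_pos'][1].round(4),'Fy',s['ft_force'][1].round(2)); sys.exit(int(s['ft_force'][1]>9.5))
E
python3 -m handwheel '0.15 0 0 0 0; 0.3 0 0 0 0; 0.45 0 0 0 0; 0.6 0 0 0 0; 0.7 0 0 0 0; 0.8 0 0 0 0; 0.8 0 0 0 0; 0.8 0 0 0 0' >/dev/null && python3 chk.py && 
python3 -m handwheel '0.03 0 0 0 0; 0.06 0 0 0 0; 0.09 0 0 0 0; 0.12 0 0 0 0; 0.12 0 0 0 0; 0.12 0 0 0 0; 0.12 0 0 0 0; 0.12 0 0 0 0' >/dev/null && python3 chk.py && 
python3 -m handwheel '0.03 0 0 0 0; 0.06 0 0 0 0; 0.09 0 0 0 0; 0.12 0 0 0 0; 0.12 0 0 0 0; 0.12 0 0 0 0; 0.12 0 0 0 0; 0.12 0 0 0 0' >/dev/null && python3 chk.py && 
python3 -m handwheel '0.03 0 0 0 0; 0.06 0 0 0 0; 0.09 0 0 0 0; 0.12 0 0 0 0; 0.12 0 0 0 0; 0.12 0 0 0 0; 0.12 0 0 0 0; 0.12 0 0 0 0' >/dev/null && python3 chk.py
```

```text
y 0.0917 Fy 3.15
y 0.0905 Fy 3.97
y 0.0892 Fy 4.11
y 0.088 Fy 3.83
```

```bash
sed -i 's/>9.5/>6/' chk.py
python3 -m handwheel '0.04 0 0 0 0; 0.08 0 0 0 0; 0.11 0 0 0 0; 0.14 0 0 0 0; 0.14 0 0 0 0; 0.14 0 0 0 0; 0.14 0 0 0 0; 0.14 0 0 0 0' >/dev/null && python3 chk.py && 
python3 -m handwheel '0.04 0 0 0 0; 0.08 0 0 0 0; 0.11 0 0 0 0; 0.14 0 0 0 0; 0.14 0 0 0 0; 0.14 0 0 0 0; 0.14 0 0 0 0; 0.14 0 0 0 0' >/dev/null && python3 chk.py && 
python3 -m handwheel '0.04 0 0 0 0; 0.08 0 0 0 0; 0.11 0 0 0 0; 0.14 0 0 0 0; 0.14 0 0 0 0; 0.14 0 0 0 0; 0.14 0 0 0 0; 0.14 0 0 0 0' >/dev/null && python3 chk.py && 
python3 -m handwheel '0.04 0 0 0 0; 0.08 0 0 0 0; 0.11 0 0 0 0; 0.14 0 0 0 0; 0.14 0 0 0 0; 0.14 0 0 0 0; 0.14 0 0 0 0; 0.14 0 0 0 0' >/dev/null && python3 chk.py; python3 -c "
from h import *
plan((.56,.1,.1145),-88)"
```

```text
y 0.0866 Fy 3.73
y 0.0851 Fy 3.43
y 0.0837 Fy 3.53
y 0.0822 Fy 4.79
t 19.6 tcp [0.5616 0.0822 0.1141] ang -88.03 tilt 0.27 F [-0.19  4.79 -4.07] g 0.223
  shift cm [-1.78 -0.03 -0.1 ] turn -0.0
```

```bash
python3 -m handwheel '0.03 0 0 0 0; 0.06 0 0 0 0; 0.09 0 0 0 0; 0.12 0 0 0 0; 0.12 0 0 0 0; 0.12 0 0 0 0; 0.12 0 0 0 0; 0.12 0 0 0 0' >/dev/null && python3 chk.py && 
python3 -m handwheel '0.03 0 0 0 0; 0.06 0 0 0 0; 0.09 0 0 0 0; 0.12 0 0 0 0; 0.12 0 0 0 0; 0.12 0 0 0 0; 0.12 0 0 0 0; 0.12 0 0 0 0' >/dev/null && python3 chk.py && 
python3 -m handwheel '0.03 0 0 0 0; 0.06 0 0 0 0; 0.09 0 0 0 0; 0.12 0 0 0 0; 0.12 0 0 0 0; 0.12 0 0 0 0; 0.12 0 0 0 0; 0.12 0 0 0 0' >/dev/null && python3 chk.py && 
python3 -m handwheel '0.03 0 0 0 0; 0.06 0 0 0 0; 0.09 0 0 0 0; 0.12 0 0 0 0; 0.12 0 0 0 0; 0.12 0 0 0 0; 0.12 0 0 0 0; 0.12 0 0 0 0' >/dev/null && python3 chk.py;  python3 - <<'E'
from h import *
plan((.56,.1,.1145),-88)
for n in('top','scene'): cv2.imwrite(f'pics/{n}6.png',viewer.grab_frame(n))
a=cv2.imread('pics/top6.png')[225:275,340:440];b=cv2.imread('pics/scene6.png')[195:285,210:310]
cv2.imwrite('pics/c6.png',np.vstack([cv2.resize(a,None,fx=4,fy=4,interpolation=2),cv2.resize(b,None,fx=4,fy=4,interpolation=2)]))
E
```

```text
y 0.081 Fy 4.62
y 0.0798 Fy 4.86
y 0.0786 Fy 5.26
y 0.0775 Fy 5.82
t 23.6 tcp [0.5617 0.0775 0.1141] ang -88.03 tilt 0.28 F [-0.33  5.82 -2.45] g 0.226
  shift cm [-2.25 -0.03 -0.09] turn -0.0
```

View pics/c6.png

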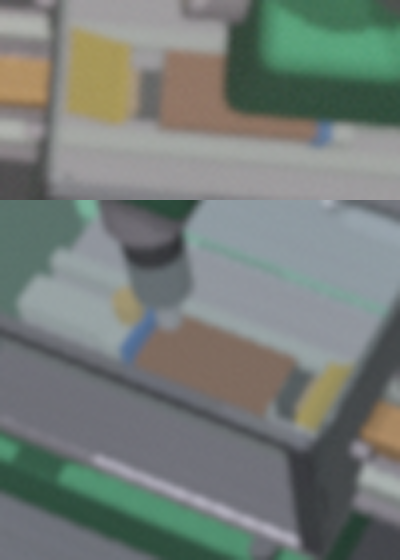

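The blank's far end now looks up against the blue gauge face, at about (320,130) in the top crop and (140,340) in the scene crop. Force is starting to rise, so I'll take smaller steps.

```bash
sed -i 's/>6/>7.5/' chk.py
python3 -m handwheel '0.03 0 0 0 0; 0.06 0 0 0 0; 0.09 0 0 0 0; 0.1 0 0 0 0; 0.1 0 0 0 0; 0.1 0 0 0 0; 0.1 0 0 0 0; 0.1 0 0 0 0' >/dev/null && python3 chk.py && 
python3 -m handwheel '0.03 0 0 0 0; 0.06 0 0 0 0; 0.09 0 0 0 0; 0.1 0 0 0 0; 0.1 0 0 0 0; 0.1 0 0 0 0; 0.1 0 0 0 0; 0.1 0 0 0 0' >/dev/null && python3 chk.py;  python3 - <<'E'
from h import *
plan((.56,.1,.1145),-88)
E
```

```text
y 0.0772 Fy 9.01
t 24.7 tcp [0.5618 0.0772 0.1142] ang -88.02 tilt 0.34 F [ 0.3   9.01 -2.62] g 0.228
  shift cm [-2.28 -0.01 -0.1 ] turn -0.0
```

```bash
python3 -m handwheel '0.03 0 0 0 0; 0.06 0 0 0 0; 0.09 0 0 0 0; 0.11 0 0 0 0; 0.11 0 0 0 0; 0.11 0 0 0 0; 0.11 0 0 0 0; 0.11 0 0 0 0' >/dev/null ; python3 chk.py
```

```text
y 0.077 Fy 10.84
```

Pushing on raised the force 5.8→9.0→10.8 N over 0.5 mm, which matches the buffered gauge, so the blank is home. I'll withdraw the stick.

```bash
python3 -m handwheel '-0.3 0 0 0 0; -1.2 0 0 0 0; -2.7 0 0 0 0; -4.7 0 0 0 0; -7 0 0 0 0; -9.3 0 0 0 0; -11.5 0 0 0 0; -12.5 0 0 0 0' ; python3 -c "
from h import *
plan((.4526,.2481,.19),-93.2)"
```

```text
time_s: 26.7
tcp_pos: [0.5575, 0.203, 0.1156]
eef_rot: [0.511, -0.507, 0.492, -0.489]
ft_force: [-0.4, -0.4, -1.3]
grip_width: 0.228
t 26.7 tcp [0.5575 0.203  0.1156] ang -87.92 tilt 0.39 F [-0.41 -0.36 -1.35] g 0.228
  shift cm [ -4.94  -7.42 -10.31] turn 5.3
```

```bash
python3 -m handwheel '0 -3 0 0 0; -1 -6.5 0 0 0; -3 -7.4 -1.5 0 0; -4.9 -7.4 -4.5 2 0; -4.9 -7.4 -7.5 5.3 0; -4.9 -7.4 -9.5 5.3 0; -4.9 -7.4 -10.3 5.3 0; -4.9 -7.4 -10.3 5.3 0' ; python3 - <<'E'
from h import *
plan((.4526,.2481,.0565),-93.2)
for n in('top','scene'): cv2.imwrite(f'pics/{n}7.png',viewer.grab_frame(n))
a=cv2.imread('pics/top7.png')[215:340,120:450];b=cv2.imread('pics/scene7.png')[180:320,210:540]
cv2.imwrite('pics/c7.png',cv2.resize(np.vstack([a,b]),None,fx=2.2,fy=2.2,interpolation=2))
E
```

```text
time_s: 27.7
tcp_pos: [0.453, 0.2476, 0.1901]
eef_rot: [0.488, -0.484, 0.515, -0.513]
ft_force: [-0.4, -0.4, -1.4]
grip_width: 0.227
t 27.7 tcp [0.453  0.2476 0.1901] ang -93.22 tilt 0.4 F [-0.41 -0.41 -1.38] g 0.227
  shift cm [ 0.04 13.36 -0.06] turn -0.0
```

View pics/c7.png

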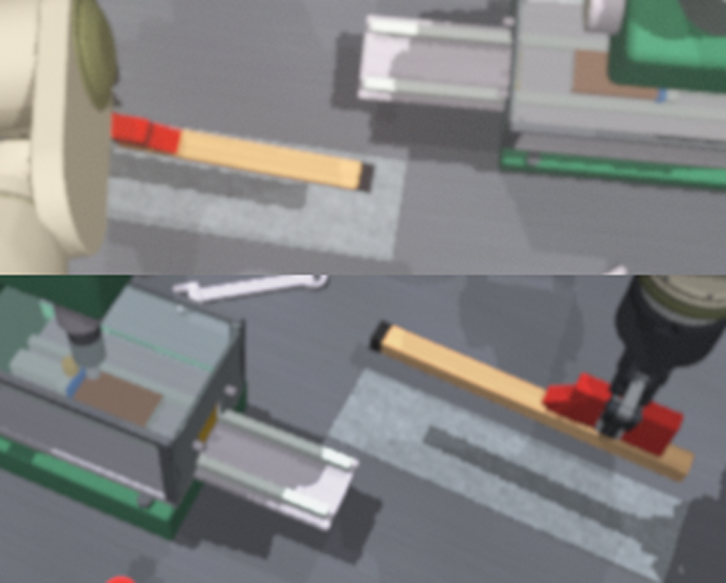

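The flap hangs shut at (208,427) in the lower half, with the blank against the blue gauge at (75,385). The stick is level above the mat. I'll lower and release it.

```bash
python3 -m handwheel '0 4 0 0 0; 0 8 0 0 0; 0 11 0 0 0; 0 12.5 0 0 0; 0 13 0 0 0; 0 13.3 0 0 0; 0 13.4 0 0 0; 0 13.4 0 0 0' && python3 -m handwheel '0 0 0 0 0.3; 0 0 0 0 0.45; 0 0 0 0 0.7; 0 0 0 0 1; 0 -0.5 0 0 1; 0 -2.5 0 0 1; 0 -6 0 0 1; 0 -10 0 0 1' && python3 -m handwheel '0 -3 0 0 1; -3 -5 0 0 1; -7 -5 0 0 1; -10 -5 0 0 1; -12 -5 0 0 1; -12 -5 0 0 1; -12 -5 0 0 1; -12 -5 0 0 1'; python3 - <<'E'
from h import *
plan((.4526,.2481,.0565),-93.2)
for n in('top','scene'): cv2.imwrite(f'pics/{n}8.png',viewer.grab_frame(n))
a=cv2.imread('pics/top8.png')[215:340,120:450];b=cv2.imread('pics/scene8.png')[180:320,210:540]
cv2.imwrite('pics/c8.png',cv2.resize(np.vstack([a,b]),None,fx=2.2,fy=2.2,interpolation=2))
E
```

```text
time_s: 28.8
tcp_pos: [0.4541, 0.2487, 0.0566]
eef_rot: [0.488, -0.483, 0.515, -0.513]
ft_force: [0.0, 2.1, 0.1]
grip_width: 0.226
time_s: 29.8
tcp_pos: [0.4535, 0.2479, 0.1577]
eef_rot: [0.488, -0.483, 0.515, -0.513]
ft_force: [-0.4, 0.6, -0.6]
grip_width: 0.998
time_s: 30.8
tcp_pos: [0.4602, 0.3666, 0.2087]
eef_rot: [0.488, -0.483, 0.515, -0.513]
ft_force: [-0.7, 0.0, -0.4]
grip_width: 1.001
t 30.8 tcp [0.4602 0.3666 0.2087] ang -93.28 tilt 0.41 F [-0.68  0.01 -0.4 ] g 1.001
  shift cm [11.98 15.14 -0.12] turn -0.1
```

View pics/c8.png

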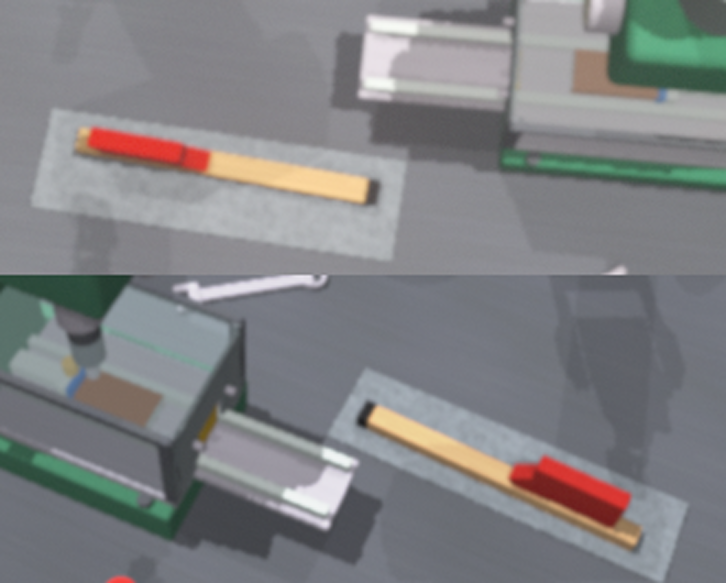

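The stick lies upright on the mat with its handle at (135,145) and its tip at (372,190) in the upper half. The flap is shut and the blank is on the gauge.

```bash
python3 -c "
from h import *
print(manip.hand_in())"
```

```text
the job is handed in; nothing more can be done
None
```

I loaded the blank with the stick, laid the stick back on its mat and handed the job in at about 31 s of the 54 s allowed. The hand-in gives no verdict.

- **Pushing in:** I took the stick by its handle and slid the blank through the flap. From about 8 mm short of the gauge I went on in 1.0–1.4 mm steps. At the gauge the force rose from 5.8 to 10.8 N over 0.5 mm, about 10 N per mm, close to the gauge's stated 8 N per mm. The highest force I read was 10.8 N, well under the 22 N limit. Forces are only reported at the end of each call, so I have no readings in between.
- **Last pictures:** The flap is shut and the blank is against the blue gauge. The stick is upright on the mat, pointing the way it started, and the gripper is open and clear. The tape, oiler, spare and punched part were outside the last crops, and I did not measure any bench item again. The arm never worked near them.
- **Not checked directly:** I could not see how far the plunger is in. That it is fully pressed rests on the force rise and on the blank's far end, about 142 mm past the flap. My camera estimate of the gauge face was 135–144 mm past it.
- **Disagreement:** The two cameras differed by about 8 mm on the stick tip while it was in the air. That was within the clearance in the lane.

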